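# Back a reel winder off by one notch

## Robot

A 6-joint arm with a two-finger parallel gripper is mounted at the origin on the work surface. World frame = base frame: x ahead of the robot, y to its left, z up, the work surface at z = 0. Lengths are in m, angles in rad, forces in N, time in s.
With the tool pointing down it reaches from about 0.425 to 0.95 m from the base axis. Payload 14.7 kg.
Tool frame: the origin (TCP) lies midway between the tips of the shut fingers; the grasp point (between the pads) lies 19 mm behind it; y points along the fingers, z is the direction in which the jaws open and shut, and the axes are right-handed (so a half turn about y gives the same grasp; the last joint's range is limited). The gripper opens to 85 mm and grips with 20 to 120 N. Pads are 22 mm wide; open, the fingers measure 114 mm over their backs; the gripper's body (76 mm by 85 mm) begins 54 mm behind the grasp point. The pads swing forward as they close: fully open they stand 13 mm farther back than shut.
Start: joints at [1.107, 0.48, 1.596, -0, 1.065, -0.047], TCP at [0.263, 0.594, 0.231] pointing down, gripper open.
Joint ranges: [-2.75, 2.75], [-0.82, 2.05], [0.23, 2.67], [-1.56, 4.7], [0.09, 2.69], [-2.92, 2.92]. Speed limits (rad/s): [1.89, 1.89, 2.39, 3.01, 3.01, 3.01].

## Interface

Orientations are given as a unit quaternion [x, y, z, w].
In Python, from workcell import bot gives the robot as it stands.
- The arm moves only by the tool carry_out, never from a script. Its argument "motion" is one flat list of numbers, 5 for each row, row after row: the shift along the tool's x, y, z in cm, then the turn about the tool's y in rad, then the opening, from 0 (shut) to 1 (fully open). A call has 1 to 10 rows; each row is the pose to reach, as a shift and turn from the pose commanded when the call began, along the tool's axes at that moment; what a row does not reach only later rows make up. A row lasts 1/10 s, in which the tool goes at most 50 mm and 8.59 degrees, less where a joint would pass 70% of its speed; a pose out of reach is approached as far as the arm can. A call with a gripper value outside its range is refused whole. The fingers move at their own pace and stop on an object; "newtons" is the grip in N (left out, the last holds). Time passes only in rows, so rows that repeat a pose let the fingers close. It gives the time, the measured TCP pose, the force and the opening at its end, in the units of the state.
- bot.state(): the state, without advancing time (a new reading comes with each control period).
- bot.camera(name): name is "scene" or "top"; returns a dict with "pixels" (420x560x3 uint8, blue, green, red), "camera_matrix" (3x3 intrinsics, pixels), "eye" and "orientation" of the camera in the world. Camera axes: x right, y down, z forward; pixel columns grow to the right and rows downward; lengths in m; the calibration is good to about 2 mm. A picture is of the moment at which its call begins. There is no depth.
- bot.sign_off(): hands the job in, once; it reports no verdict.
Trained networks look in the newest picture that a camera, given by its name, has taken for a name from the list of things; names that differ only in an ending like _2 or _b are one class to them, and where a whole thing is asked for, a point or a joint stands for the part that bears it (a point fixed in the world has none). Each returns a list of dicts, best first, with "score" (0 to 1); they miss things now and then, are a little off and sometimes report something else, mostly with a low value. They report only what shows in the picture. A call takes as long as a camera call. They do not tell look-alikes from the thing itself.
- bot.spot_in(camera, label): "rect" ([centre column, centre row, width, height] as shares, 0 to 1, of the picture: columns of its width, rows of its height, round what is visible of it).
The state is a dict: "time": time; "joints": joint angles; "qd": joint speeds; "joint_efforts": joint torques, N m; "tcp_pos": TCP position; "tool_rot": TCP orientation; "wrist_force": force on the tool from outside, world axes, zero at the start; "wrist_torque": the same for the moment, N m; "width": finger opening in m.
Only numpy, scipy, OpenCV 4.12 (cv2) and the standard library are available. Lean on these libraries where they do the work, as an engineer would, in place of code of your own. Each camera call takes 0.05 s, during which the arm holds its last target.

## Task

Back the reel winder's ratchet wheel off by exactly one notch with a fingertip: first lift the pawl by its thumb bar and tip it over to the back until it stays open, then push a peg of the wheel so that the top of the wheel moves one tooth towards the pawl's pivot. Finally push the thumb bar forward again so that the pawl drops fully into the next gap between the teeth. Never run the wheel forward a notch or far past the one notch, and leave the other things on the desk where they are.

Things in the scene. Friction and masses are not known exactly. Their poses are not given: they have to be found in the camera images.
- winder: Reel winder screwed to the desk, does not move. Black base plate x = -80 to +110, y = -60 to +85, z = 0 to 12 mm of this frame. Origin on the desk under the wheel's axle; z up, x from the wheel towards the pawl's pivot (the back), y along the axle to the black cheek plate (y = 22 to 28 mm, 117 mm high) and the empty white spool (y = 33 to 79 mm, 104 mm across). All is reached from above.
- wheel_axle (a point): Centre of the ratchet wheel, 85 mm above the desk; axes as winder. The steel wheel stands upright, 12 mm thick (y = -6 to +6 mm), 130 mm across its 8 teeth (45 degrees apart, 12 mm deep). Four round pegs, 10 mm thick, stand out of its -y face from y = -6 to -52 mm, on a circle of 55 mm radius, 90 degrees apart.
- top_peg (a point): A point on the axis of the peg nearest the wheel's top at the start, 34 mm out from mid-wheel (y = -34 mm of the winder). It turns with the wheel: at joint wheel = q it lies 55 mm from the axle, q - 0.198 rad from straight up (negative: to the front, -x). At the start it is 15 to 25 mm in front of the axle and 49 to 53 mm above it; one notch backward takes it over the top, 42 mm towards +x.
- wheel (a joint): Turn of the wheel, rad; grows as it goes backward (its top moves to +x, towards the pivot). At 0 a tooth's steep face meets the lowered pawl and is stopped; starts at -0.27 to -0.09 (play). One notch is 0.785; the pawl can drop fully into the next gap between 0.43 and 0.78, best near 0.6. Light friction (1.1 N at a peg); stays where it is left.
- pawl_pivot (a point): Pivot of the pawl, fixed, 45 mm behind (+x) the axle and 158 mm above the desk, hinge along y of the winder; axes as winder. Beside it, at y = 22 to 28 mm, the cheek plate reaches 162 mm above the desk (x = 33 to 63 mm).
- thumb_bar (a point): Centre of the pawl's thumb bar, a round bar 12 mm thick, 32 mm long along y of the winder, on a 5 mm stem. With the pawl down it is 45 mm in front of (-x) and 40 mm above the pivot, 198 mm above the desk. It circles the pivot at 60 mm radius, over the top; with the pawl open it is about 45 mm behind and 40 mm above the pivot.
- pawl (a joint): Angle of the pawl, rad: 0 fully down in a gap between teeth, growing as it is lifted up and over to the back; clear of the teeth above 0.25; 1.7 at its stop, fully open. Weight 60 g, no spring: let go below about 1.1 it falls shut, beyond about 1.3 it falls open and stays. Resting on top of a tooth it reads about 0.2.
- marker_a: Bystander: felt marker, 135 mm long, 17 mm thick, lying; origin under its middle, x towards the cap
- marker_b: Bystander: second felt marker, 135 mm long, 17 mm thick, lying; origin under its middle, x towards the cap
- glue_stick: Bystander: upright glue stick, 29 mm across, 95 mm tall; origin at the centre of its underside
- tape_roll: Bystander: roll of clear tape lying flat, 76 mm across, 19 mm high; origin at the centre of its underside
- stapler: Bystander: stapler, 125 x 34 mm, 45 mm high; origin at the centre of its underside
- pen_cup: Bystander: empty black pen cup, 72 mm across, 95 mm tall; origin at the centre of its underside
- calculator: Bystander: desk calculator, 130 x 80 mm, 16 mm high; origin at the centre of its underside
Things that resemble listed ones, but are neither listed nor needed, are in the scene too. What is shaped like the winder but blue is not meant.

How it is judged:
On the way, in this order (a step that is already met when the one before it is completed fails the run):
1. the pawl is tipped over to the back and stays open, the wheel not yet turned back (value of joint pawl above 1.3 rad and value of joint wheel below 0.3 rad), for 0.2 s.
2. with the pawl still open the wheel is turned back by one notch (value of joint pawl above 1.2 rad and value of joint wheel between 0.4 and 0.81 rad), for 0.2 s.
3. the pawl is down in the next gap (value of joint pawl below 0.07 rad and value of joint wheel between 0.4 and 0.81 rad), for 0.2 s.
At the end, for the whole second after the job is handed in: The pawl is fully down (joint below 0.07 rad) in the next gap, the wheel one notch back (joint between 0.40 and 0.81 rad) and at rest, and no bystander has been moved or lifted by more than 15 mm (all of step 3 and velocity of joint wheel between -0.05 and 0.05 rad/s); the robot touches nothing.
It fails at once if the wheel is run forward by a notch (value of joint wheel below -0.6 rad).
It fails at once if the wheel is run far past one notch back (value of joint wheel above 1.25 rad).
It fails at once if a bystander is moved or lifted by more than 15 mm (distance of any of marker_a, marker_b, glue_stick, tape_roll, stapler, pen_cup, calculator from where it was at the start of the episode above 0.015 m).
It also fails if it takes over 64 s, if anything falls off the work surface, if the arm or the gripper's body presses on something with over 40 N, if the wrist force passes 120 N, or if a joint passes its speed limit or range.

## Working session

There is one attempt and no reset: what is moved stays moved. The work goes in short steps, Python scripts to look and compute and a tool call to move; the robot and the scene stay as the last step left them, time stands still between calls to the robot, and variables do not carry over. Pictures are saved under pics/ and viewed, and the job is handed in when it is done.

Besides the shell and the picture viewer there is one more tool, called after "Call:" as name(argument=value, ...), one argument or row to a line, values as JSON. carry_out: Moves the arm, as the interface text tells. Its arguments: {"type":"object","properties":{"motion":{"type":"array"},"newtons":{"type":"number"}},"required":["motion"]}

```bash
ls; mkdir -p pics; python3 - <<'E'
from workcell import bot
import cv2
s=bot.state(); print(s)
for c in("scene","top"):
    d=bot.camera(c); cv2.imwrite(f"pics/{c}0.png",d["pixels"]); print(c,d["camera_matrix"],d["eye"],d["orientation"])
    for n in("winder","wheel","pawl","thumb_bar","top_peg","pen_cup","glue_stick"):
        print(n,[(round(r["score"],2),[round(v*k,1) for v,k in zip(r["rect"],(560,420,560,420))]) for r in bot.spot_in(c,n)])
E
```

```text
pics
{'time': 0.0, 'joints': array([ 1.10744060e+00,  4.80808681e-01,  1.59688901e+00,  1.12217657e-05,
        1.06508292e+00, -4.65967014e-02]), 'qd': array([ 0.00130866,  0.00011334,  0.00064181, -0.00119065,  0.0005524 ,
       -0.00043895]), 'joint_efforts': array([-4.12233043e-03, -9.50622439e+01, -4.30174863e+01, -4.57423321e-04,
        1.23342115e-02, -5.69920371e-05]), 'tcp_pos': array([0.26290933, 0.59400318, 0.23068177]), 'tool_rot': array([ 0.69221528, -0.14639368,  0.14617509, -0.69140418]), 'wrist_force': array([-1.18200028,  1.00367858,  0.0810768 ]), 'wrist_torque': array([-0.00767614,  0.01199498,  0.03771347]), 'width': 0.08568031327760069}
scene [[400.66080428   0.         277.64037941]
 [  0.         400.66080428 202.62573339]
 [  0.           0.           1.        ]] [ 1.19710116 -0.00972028  0.66550697] [ 0.65555912  0.59773835 -0.3080197  -0.34362038]
winder [(0.91, [363.0, 168.6, 53.8, 87.0]), (0.75, [328.0, 255.2, 76.5, 106.1]), (0.61, [206.5, 210.4, 66.0, 98.2])]
wheel [(0.87, [207.3, 206.8, 61.9, 49.3]), (0.81, [367.2, 167.0, 52.5, 46.7]), (0.64, [330.0, 
[... 796 characters left out ...]
.63, [241.5, 183.6, 57.3, 68.2]), (0.61, [176.7, 304.2, 74.5, 78.9])]
wheel [(0.91, [342.0, 253.5, 53.1, 52.9]), (0.81, [172.1, 314.4, 59.8, 50.6]), (0.75, [241.4, 187.1, 55.4, 52.9])]
pawl [(0.57, [351.7, 245.6, 16.1, 25.4]), (0.53, [243.9, 173.0, 12.6, 24.7]), (0.45, [168.8, 311.8, 16.2, 24.3])]
thumb_bar [(0.61, [170.1, 310.3, 17.5, 28.1]), (0.57, [245.1, 175.1, 12.6, 26.7]), (0.54, [352.6, 247.3, 10.6, 23.0]), (0.25, [227.0, 234.4, 24.7, 27.8])]
top_peg [(0.89, [241.6, 187.2, 47.9, 48.1]), (0.89, [171.4, 315.5, 60.8, 50.1]), (0.67, [340.0, 255.6, 53.2, 51.2])]
pen_cup [(0.67, [242.0, 186.6, 52.9, 44.4]), (0.6, [269.4, 124.9, 25.9, 27.3]), (0.53, [241.9, 183.3, 59.1, 70.5])]
glue_stick []
```

```bash
python3 - <<'E'
import cv2
for c in("scene","top"):
    i=cv2.imread(f"pics/{c}0.png"); cv2.imwrite(f"pics/{c}0_big.png",cv2.resize(i[100:380,130:450] if c=="scene" else i[100:380,110:430],(0,0),fx=2.1,fy=2.1,interpolation=cv2.INTER_CUBIC))
E
```

```text
(no output)
```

View pics/scene0_big.png

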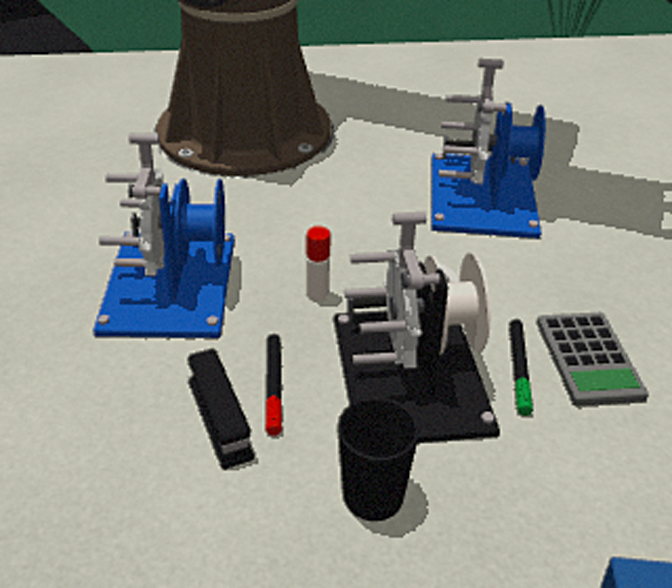

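View pics/top0_big.png

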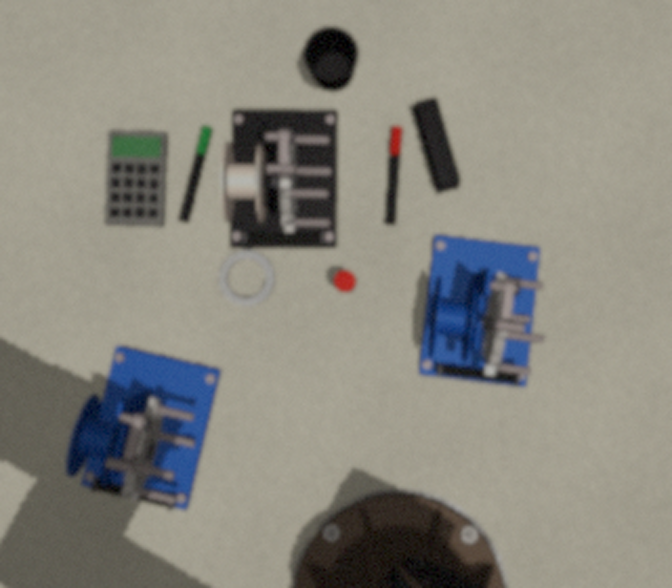

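View pics/scene0.png

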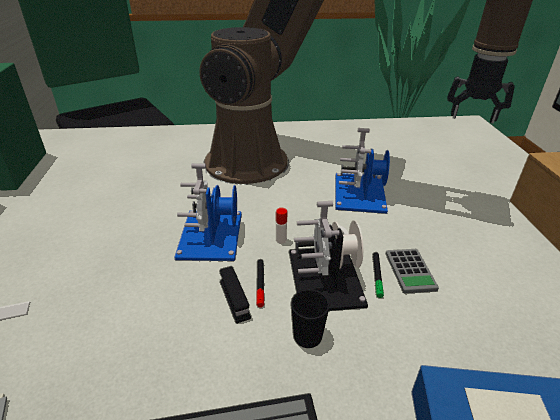

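View pics/top0.png

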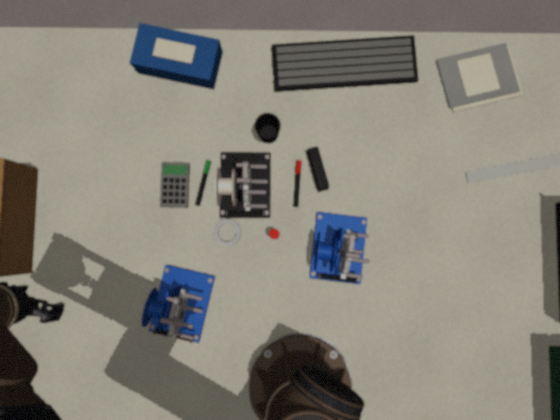

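```bash
cat > h.py <<'E'
import numpy as np, cv2
from scipy.spatial.transform import Rotation as R
from scipy.optimize import least_squares
CAM={"scene":([[400.66080428,0,277.64037941],[0,400.66080428,202.62573339],[0,0,1]],[1.19710116,-0.00972028,0.66550697],[0.65555912,0.59773835,-0.3080197,-0.34362038]),
"top":([[441.3671615,0,281.75959314],[0,441.3671615,206.95420713],[0,0,1]],[0.39335605,0.05246438,1.26120614],[0.7112317,-0.70176524,0.02793286,-0.02991297])}
def proj(c,P):
    K,e,q=CAM[c]; p=(np.atleast_2d(P)-np.array(e))@R.from_quat(q).as_matrix()
    uv=p@np.array(K).T; return uv[:,:2]/uv[:,2:]
def ray(c,uv):
    K,e,q=CAM[c]; d=np.linalg.inv(np.array(K))@np.array([uv[0],uv[1],1.]); return np.array(e),R.from_quat(q).as_matrix()@d
def tri(uv1,uv2):
    f=lambda P: np.r_[proj("scene",P)[0]-uv1,proj("top",P)[0]-uv2]
    r=least_squares(f,[.5,.1,.1]); return r.x,r.fun
def W(p,P):  # winder pose p=(x,y,yaw), points in mm
    P=np.atleast_2d(np.array(P,float))/1000; c,s=np.cos(p[2]),np.sin(p[2])
    return np.c_[p[0]+c*P[:,0]-s*P[:,1],p[1]+s*P[:,0]+c*P[:,1],P[:,2]]
E
cat > fit.py <<'E'
from h import *
C=[(110,85,12),(110,-60,12),(-80,-60,12),(-80,85,12)]
T=np.array([(220.5,152.4),(270,152.4),(270.5,217.1),(219.5,217.1)])
S=np.array([(367.1,306.7),(288.6,249.5)]); SC=[(110,85,12),(-80,-60,12)]
f=lambda p: np.r_[(proj("top",W(p,C))-T).ravel(),(proj("scene",W(p,SC))-S).ravel()]
r=least_squares(f,[.5,.15,0],loss='soft_l1'); print(r.x,r.fun.round(1),f(r.x).round(1)); np.save("pose.npy",r.x)
p=r.x
for n,P in dict(axle=(0,-6,85),pivot=(45,0,158),bar=(0,0,198),barends=(0,-16,198)).items(): print(n,W(p,P),proj("scene",W(p,P)),proj("top",W(p,P)))
for c in("scene","top"):
    i=cv2.imread(f"pics/{c}0.png"); o=(130,100) if c=="scene" else (110,100); i=cv2.resize(i[100:380,o[0]:o[0]+320],(0,0),fx=2.1,fy=2.1,interpolation=cv2.INTER_CUBIC)
    for q in (-.27,-.09):
        a=q-.198
        for k in range(4):
            b=a+k*np.pi/2; l=proj(c,W(p,[(55*np.sin(b),y,85+55*np.cos(b)) for y in(-6,-52)])); l=((l-o)*2.1).astype(int)
            cv2.line(i,tuple(l[0]),tuple(l[1]),(0,0,255) if q<-.2 else (0,255,0),1)
    for P in C+[(0,-16,198),(0,16,198),(45,-6,158),(45,6,158)]:
        l=((proj(c,W(p,P))[0]-o)*2.1).astype(int); cv2.circle(i,tuple(l),3,(255,0,255),1)
    x0,y0=(300,180) if c=="scene" else (200,80)
    cv2.imwrite(f"pics/{c}_fit.png",cv2.resize(i[y0:y0+280,x0:x0+220],(0,0),fx=2.1,fy=2.1))
E
python3 fit.py
```

```text
[0.54553546 0.1496206  0.00628972] [-0.2 -1.5  0.8 -1.2 -0.3  0.2 -0.5 -0.2  0.3 -2.2 -1.2 -1.1] [-0.2 -1.5  0.8 -1.2 -0.3  0.2 -0.5 -0.2  0.3 -2.2 -1.2 -1.1]
axle [[0.54557319 0.14362072 0.085     ]] [[317.07199604 246.06768818]] [[249.56146533 185.81991887]]
pivot [[0.59053457 0.14990364 0.158     ]] [[326.47369406 233.07371137]] [[245.25910436 164.39714341]]
bar [[0.54553546 0.1496206  0.198     ]] [[323.5264566  203.71801387]] [[243.60661414 179.78133341]]
barends [[0.54563609 0.13362092 0.198     ]] [[315.74147207 204.13781915]] [[250.19017452 179.82623821]]
```

View pics/scene_fit.png

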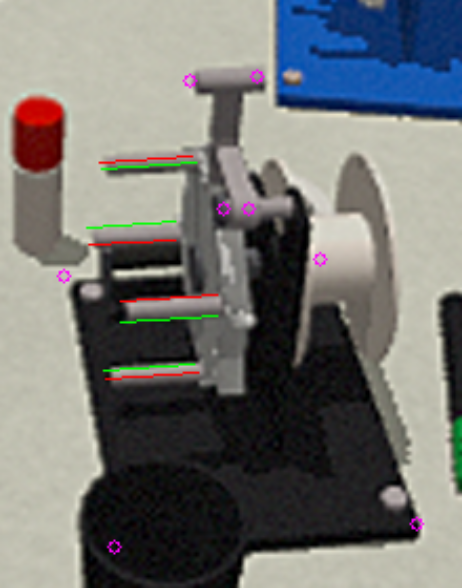

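View pics/top_fit.png

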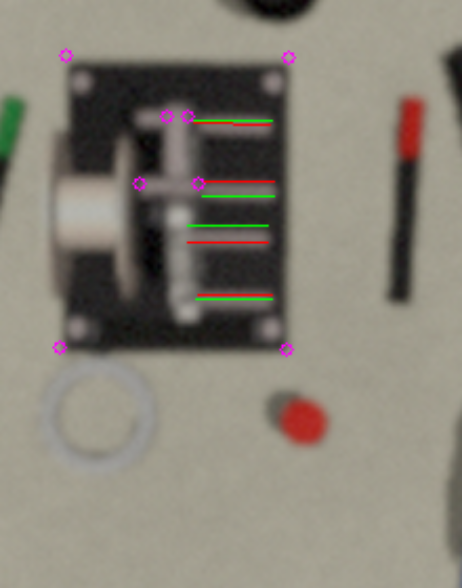

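```bash
cat > fit2.py <<'E'
from h import *
o={"scene":(130+300/2.1,100+180/2.1),"top":(110+200/2.1,100+80/2.1)}
un=lambda c,X: np.array(X)/4.41+o[c]
Ct=[(110,85,12),(110,-60,12),(-80,-60,12),(-80,85,12)]
Tt=[(68,65),(288,66),(286,349),(64,347)]
Cs=[(110,85,12),(-80,-60,12)]; Ts=[(420,540),(72,287)]
B=[(0,16,198),(0,-16,198)]; Bs=[(266,79),(195,79)]; Bt=[(139,188),(197,188)]
Es=[(105,161),(91,237),(128,310),(111,374)]; Et=[(268,130),(273,190),(268,243),(272,300)]
def pegs(q): return np.array([(55*np.sin(b),-52,85+55*np.cos(b)) for b in q-.198+np.arange(4)*np.pi/2])
def match(c,P,E):
    pr=proj(c,P); E=un(c,E); out=[]
    D=pr[:,None]-E[None]; 
    for k in range(4): out.append(D[k,np.argmin((D[k]**2).sum(1))])
    return np.ravel(out)
def f(v):
    p=v[:3]; 
    return np.r_[(proj("top",W(p,Ct))-un("top",Tt)).ravel(),(proj("scene",W(p,Cs))-un("scene",Ts)).ravel(),
     (proj("top",W(p,B))-un("top",Bt)).ravel(),(proj("scene",W(p,B))-un("scene",Bs)).ravel(),match("scene",W(p,pegs(v[3])),Es),match("top",W(p,pegs(v[3])),Et)]
if __name__=="__main__":
    r=least_squares(f,[.545,.15,0,-.15],loss='soft_l1'); print(r.x, r.cost); print(f(r.x).reshape(-1,2).round(1).tolist()); np.save("pose.npy",r.x)
    print(tri(un("scene",[230,79]),un("top",[168,188])), W(r.x,(0,0,198)))
    print(W(r.x,[(55*np.sin(r.x[3]-.198),-34,85+55*np.cos(r.x[3]-.198))]))
E
python3 fit2.py
```

```text
[ 0.54425154  0.1512901   0.00154091 -0.20646303] 12.601012900149927
[[-0.8, -1.7], [-0.2, -1.3], [-0.7, 0.6], [-1.4, 0.5], [-0.3, -4.0], [-1.0, -2.8], [-0.4, -0.5], [-0.4, -0.4], [-1.2, -0.7], [-0.6, 0.1], [-0.3, 0.3], [-1.2, -0.8], [-0.6, 0.1], [0.1, 0.0], [-0.8, -0.8], [0.0, -1.1], [-0.3, -0.0], [-0.8, -0.2]]
(array([0.54367808, 0.15197528, 0.19670535]), array([-0.56207162,  0.02835696, -0.66306478, -0.1236009 ])) [[0.54425154 0.1512901  0.198     ]]
[[0.52266007 0.11725679 0.13556226]]
```

```bash
cat >> h.py <<'E'
def toolmove(s,target):  # cm in tool axes
    M=R.from_quat(s["tool_rot"]).as_matrix(); return (M.T@(np.array(target)-s["tcp_pos"])*100).round(2)
E
python3 - <<'E'
from h import *
from workcell import bot
s=bot.state(); M=R.from_quat(s["tool_rot"]).as_matrix(); print(M.round(4))
print(toolmove(s,[.263,.594,.31]),toolmove(s,[.48,.152,.31]))
E
```

```text
[[ 9.144e-01  0.000e+00  4.048e-01]
 [-4.048e-01  1.000e-04  9.144e-01]
 [ 0.000e+00 -1.000e+00  1.000e-04]]
[ 0.   -7.87 -0.04] [ 37.74  -7.87 -31.67]
```

Call:
carry_out(
  motion=[0,-4,0,0,0,0,-7.9,0,0,0,3.6,-7.9,-3,-0.1,0,7.2,-7.9,-6,-0.2,0,10.8,-7.9,-9,-0.3,0,14.4,-7.9,-12,-0.417,0,18,-7.9,-15,-0.417,0,21.6,-7.9,-18,-0.417,0,25.2,-7.9,-21,-0.417,0,28.8,-7.9,-24,-0.417,0],
  newtons=30,
)

```text
time: 1.8
tcp_pos: [0.4298, 0.2566, 0.3106]
tool_rot: [-0.707, -0.0, -0.0, 0.707]
wrist_force: [0.9, -0.1, -0.3]
width: 0.0
```

```bash
python3 - <<'E'
from h import *
from workcell import bot
s=bot.state(); M=R.from_quat(s["tool_rot"]).as_matrix(); print(s,M.round(4))
print(toolmove(s,[.48,.152,.31]))
E
```

```text
{'time': 1.8, 'joints': array([ 4.77655715e-01,  1.89214316e-01,  1.82845042e+00, -3.31435719e-05,
        1.12331060e+00, -1.09358136e+00]), 'qd': array([-9.33390678e-01, -8.13994474e-02,  1.05806802e-01, -8.94928198e-04,
       -2.95217861e-02, -9.26516548e-01]), 'joint_efforts': array([ 13.16852331, -67.33258724, -43.17074418,   0.09183979,
         0.54932758,   3.15307751]), 'tcp_pos': array([0.42981147, 0.25659161, 0.31056638]), 'tool_rot': array([-7.07015824e-01, -3.59598544e-04, -3.78102207e-05,  7.07197634e-01]), 'wrist_force': array([ 0.89281264, -0.06605282, -0.34909302]), 'wrist_torque': array([ 0.01668524, -0.01765308, -0.00766994]), 'width': 4.722906553410284e-05} [[ 1.e+00  6.e-04 -5.e-04]
 [ 5.e-04  3.e-04  1.e+00]
 [ 6.e-04 -1.e+00  3.e-04]]
[  5.01   0.06 -10.46]
```

Call:
carry_out(
  motion=[3,0,-4,0,0,6,0,-8,0,0,7,3,-10.5,0,0,7,7,-10.5,0,0,7,10,-10.5,0,0,7,11,-10.5,0,0,7,11,-10.5,0,0],
)

```text
time: 2.5
tcp_pos: [0.4988, 0.1532, 0.1995]
tool_rot: [0.707, -0.001, -0.001, -0.707]
wrist_force: [-0.2, -0.3, 0.2]
width: 0.0
```

```bash
cat > look.py <<'E'
from h import *
from workcell import bot
import sys
n=sys.argv[1]
out=[]
for c,(a,b,w,h) in dict(scene=(250,130,160,180),top=(180,110,160,180)).items():
    d=bot.camera(c)["pixels"]; out.append(cv2.resize(d[b:b+h,a:a+w],(0,0),fx=2.5,fy=2.5,interpolation=cv2.INTER_CUBIC))
cv2.imwrite(f"pics/{n}.png",np.hstack(out)); s=bot.state()
print(s["time"],s["tcp_pos"].round(4),s["wrist_force"].round(1))
E
python3 look.py a1
```

```text
2.6 [0.5    0.1537 0.2015] [ 0.2  0.1 -0.2]
```

View pics/a1.png

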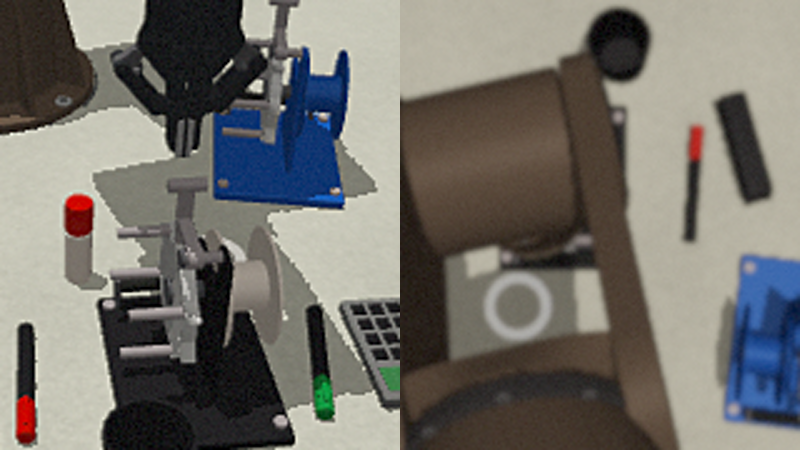

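Call:
carry_out(
  motion=[1.0,0.9,-0.15,0,0,2.5,0.9,-0.15,0,0,3.8,0,-0.15,0,0,4.9,-0.55,-0.15,0,0,6,-0.95,-0.15,0,0],
)

```text
time: 3.1
tcp_pos: [0.5609, 0.152, 0.2107]
tool_rot: [-0.707, -0.001, -0.0, 0.707]
wrist_force: [-0.0, 1.0, 0.2]
width: -0.0
```

```bash
python3 look.py a2
```

```text
3.2 [0.5615 0.152  0.2106] [-1.   1.  -0.4]
```

View pics/a2.png

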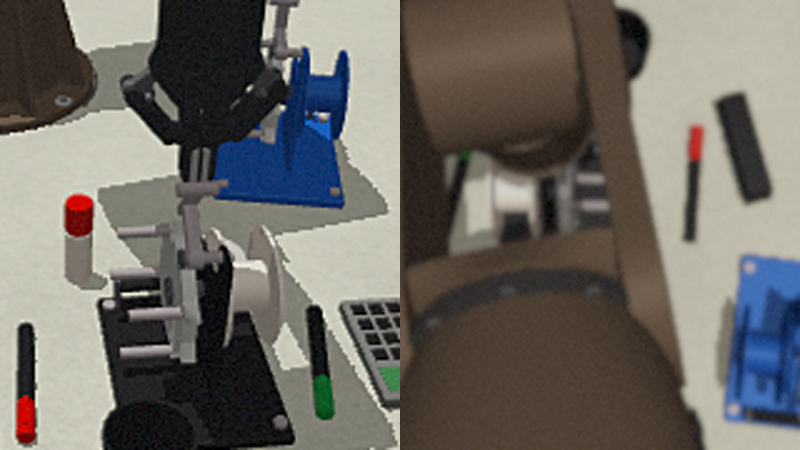

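Call:
carry_out(
  motion=[1.2,-0.1,0,0,0,2.4,0,0,0,0,3.5,0.4,0,0,0,4.6,0.9,0,0,0,5.1,1,0,0,0,5.1,1,0,0,0],
)

```text
time: 3.8
tcp_pos: [0.6157, 0.1524, 0.203]
tool_rot: [-0.706, -0.004, -0.004, 0.708]
wrist_force: [12.7, -0.8, 28.6]
width: -0.0001
```

```bash
python3 look.py a3
```

```text
3.9 [0.6152 0.1525 0.2032] [12.8 -0.7 27. ]
```

View pics/a3.png

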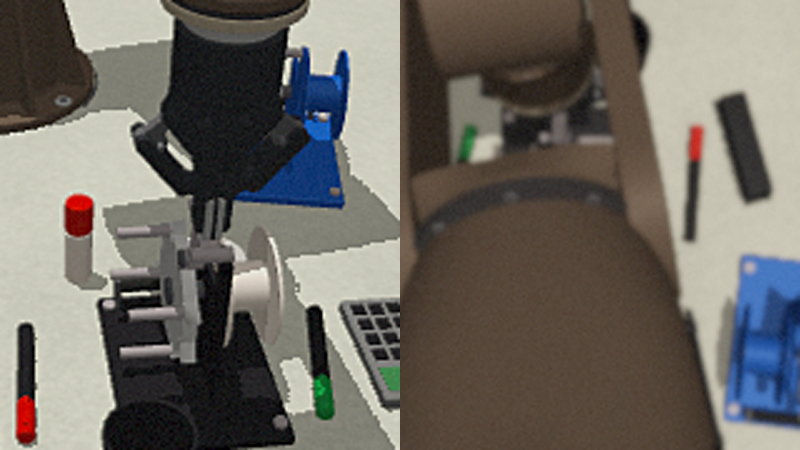

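Call:
carry_out(
  motion=[0.3,-1,0,0,0,0.3,-2,0,0,0,0.3,-3.5,0,0,0,0.3,-6,0,0,0,0.3,-8,0,0,0],
)

```text
time: 4.4
tcp_pos: [0.6129, 0.1519, 0.2808]
tool_rot: [0.707, -0.0, -0.0, -0.707]
wrist_force: [-0.2, -0.7, 0.1]
width: -0.0001
```

```bash
python3 look.py a4
```

```text
4.5 [0.6142 0.1521 0.2826] [ 0.3  0.7 -1.1]
```

View pics/a4.png

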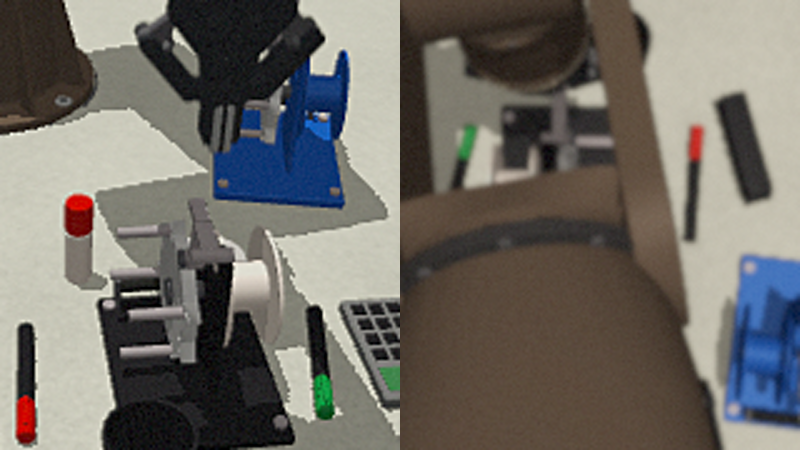

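Call:
carry_out(
  motion=[-3,0,-0.5,0.14,0,-6,0,-1,0.28,0,-9,0,-1.5,0.42,0.5,-12,0,-2,0.56,1,-15,0,-2.5,0.7,1,-17.4,0,-3.6,0.84,1,-17.4,0,-3.6,0.98,1,-17.4,0,-3.6,1.12,1,-17.4,0,-3.6,1.26,1,-17.4,0,-3.6,1.4,1],
)

```text
time: 5.5
tcp_pos: [0.4386, 0.1157, 0.2793]
tool_rot: [0.54, -0.457, 0.457, -0.539]
wrist_force: [-0.3, 0.2, -0.6]
width: 0.0855
```

Call:
carry_out(
  motion=[0,0,0,0.1,1,0,0,0,0.171,1,0,0,0,0.171,1],
)

```text
time: 5.8
tcp_pos: [0.4387, 0.1157, 0.2793]
tool_rot: [-0.5, 0.501, -0.5, 0.499]
wrist_force: [0.4, 0.1, 0.0]
width: 0.0856
```

```bash
python3 - <<'E'
from h import *
from workcell import bot
s=bot.state(); M=R.from_quat(s["tool_rot"]).as_matrix(); print(s["tcp_pos"],s["joints"].round(2),s["width"]);print(M.round(3)); p=np.load("pose.npy")
print(toolmove(s,[.44,.116,.117])); print((proj("scene",[(.579,.152,.21),(.589,.152,.21)])-[250,130])*2.5)
E
python3 look.py a5
```

```text
[0.43870553 0.11573504 0.27925301] [ 0.19  0.15  1.96 -0.    1.03  0.19] 0.08556251626574217
[[-0.001 -0.001  1.   ]
 [-1.    -0.    -0.001]
 [ 0.    -1.    -0.001]]
[-0.03 16.23  0.15]
[[196.09552508 196.25382051]
 [198.68288987 203.84840442]]
5.9 [0.4389 0.1158 0.2794] [ 0.4 -0.5  0. ]
```

View pics/a5.png

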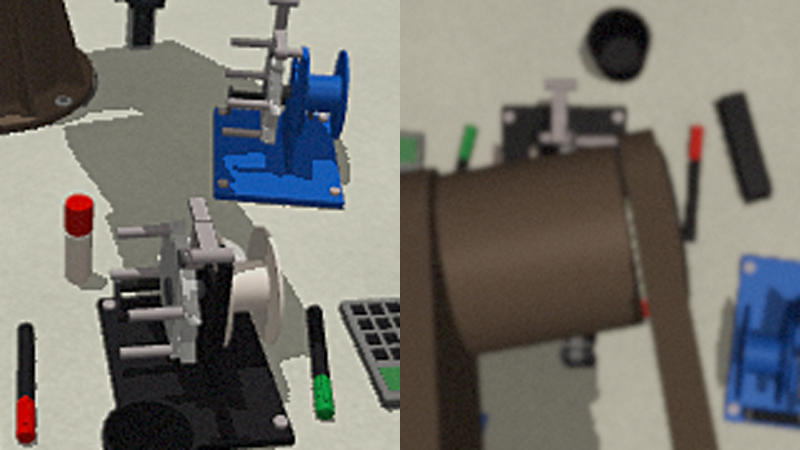

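Call:
carry_out(
  motion=[0,4,0,0,1,0,8,0,0,1,0,12,0,0,1,0,14,0,0,1,0,15.5,0,0,1,0,15.5,0,0,1],
)

```text
time: 6.5
tcp_pos: [0.4379, 0.1155, 0.1231]
tool_rot: [0.502, -0.5, 0.499, -0.499]
wrist_force: [-0.0, -0.9, 1.1]
width: 0.0855
```

```bash
python3 look.py a6
```

```text
6.6 [0.4392 0.1158 0.125 ] [ 0.5 -0.1 -0.4]
```

View pics/a6.png

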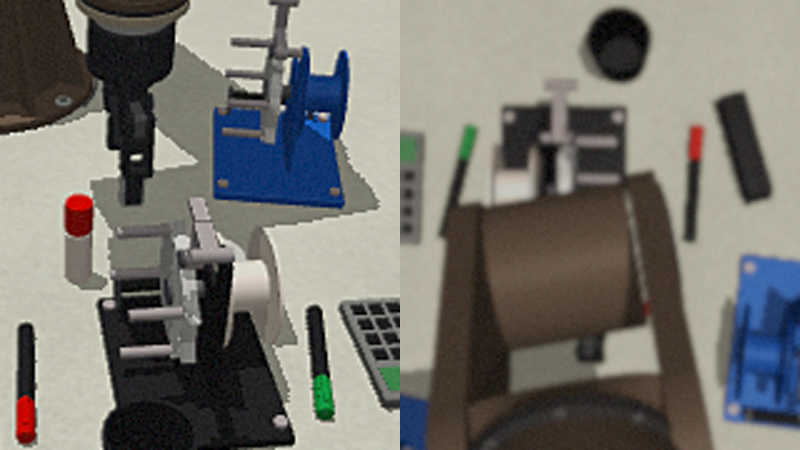

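```bash
python3 - <<'E'
from h import *
print(((proj("scene",[(x,.1158,z) for x in(.485,.495) for z in (.125,.138)])-[250,130])*2.5).round(0))
E
```

```text
[[128. 214.]
 [129. 202.]
 [130. 221.]
 [130. 209.]]
```

Call:
carry_out(
  motion=[0,1,0,0,1,0,1,1,0,1,0,1,2,0,1,0,1,2.8,0,1,0,1,3.6,0,1,0,1,4.3,0,1,0,1,4.8,0,1,0,1,5.1,0,1],
)

```text
time: 7.4
tcp_pos: [0.491, 0.1158, 0.1148]
tool_rot: [0.5, -0.5, 0.5, -0.5]
wrist_force: [-1.0, 0.2, 0.9]
width: 0.0853
```

```bash
python3 look.py a7
```

```text
7.5 [0.4908 0.1158 0.1148] [0.2 0.4 0.2]
```

View pics/a7.png

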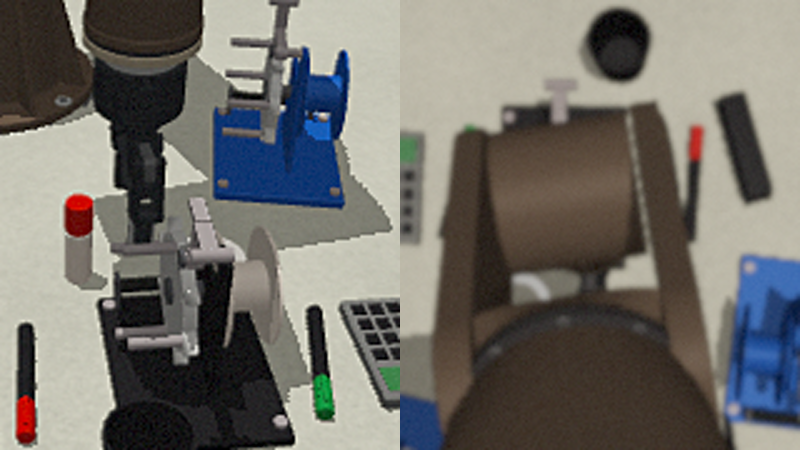

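```bash
python3 - <<'E'
from h import *; from fit2 import pegs
p=np.load("pose.npy")
for q in (-.2,.2,.3,.4,.5,.6,.7): print(q,((proj("scene",W(p,pegs(q)))-[250,130])*2.5).round(0).tolist(), (W(p,pegs(q))[0,0]-.062).round(4))
E
```

```text
-0.2 [[116.0, 231.0], [127.0, 313.0], [119.0, 351.0], [109.0, 273.0]] 0.461
0.2 [[120.0, 243.0], [126.0, 336.0], [115.0, 338.0], [109.0, 252.0]] 0.4824
0.3 [[120.0, 247.0], [126.0, 341.0], [114.0, 334.0], [109.0, 248.0]] 0.4879
0.4 [[121.0, 252.0], [126.0, 345.0], [114.0, 329.0], [110.0, 244.0]] 0.4934
0.5 [[122.0, 257.0], [125.0, 348.0], [113.0, 324.0], [110.0, 240.0]] 0.4987
0.6 [[123.0, 263.0], [125.0, 351.0], [112.0, 318.0], [110.0, 237.0]] 0.5039
0.7 [[124.0, 269.0], [124.0, 353.0], [112.0, 313.0], [111.0, 234.0]] 0.5088
```

Call:
carry_out(
  motion=[0,0,0.5,0,1,0,0,0.9,0,1,0,0,1.2,0,1,0,0,1.3,0,1,0,0,1.3,0,1],
)

```text
time: 8.0
tcp_pos: [0.5036, 0.1158, 0.1148]
tool_rot: [-0.5, 0.5, -0.5, 0.5]
wrist_force: [-0.4, 0.1, -0.1]
width: 0.0852
```

```bash
cat > z.py <<'E'
from h import *
from workcell import bot
import sys
d=bot.camera("scene")["pixels"]; cv2.imwrite(f"pics/{sys.argv[1]}.png",cv2.resize(d[190:300,280:370],(0,0),fx=5,fy=5,interpolation=cv2.INTER_CUBIC)); s=bot.state(); print(s["tcp_pos"].round(4),s["wrist_force"].round(1))
E
python3 z.py a8
```

```text
[0.5035 0.1158 0.1148] [-0.5  0.3 -1. ]
```

View pics/a8.png

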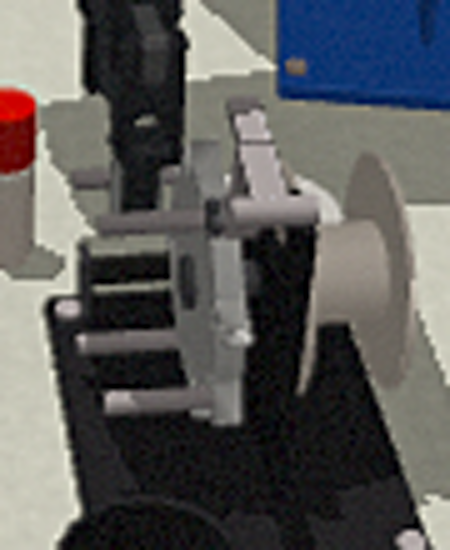

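Call:
carry_out(
  motion=[0,0,-1,0,1,0,0,-2,0,1,0,-3,-2,0,1,0,-7,-2,0,1,0,-11,-2,0,1,0,-15,-2,0,1,0,-18.5,-2,0,0.5,0,-18.5,-2,-0.14,0,0,-18.5,-2,-0.28,0,0,-18.5,-2,-0.42,0],
)

```text
time: 9.05
tcp_pos: [0.4822, 0.1158, 0.2999]
tool_rot: [-0.594, 0.383, -0.383, 0.594]
wrist_force: [0.7, 0.4, 0.3]
width: 0.0284
```

```bash
python3 - <<'E'
from h import *
from workcell import bot
s=bot.state(); print(s["tcp_pos"],s["width"]); print(toolmove(s,[.67,.152,.30]))
E
python3 z.py a9
```

```text
[0.48224785 0.11579757 0.2999026 ] 0.028354629963497184
[ 4.460e+00 -1.000e-02  1.859e+01]
[0.4822 0.1158 0.2997] [-0.1  0.3 -0.5]
```

View pics/a9.png

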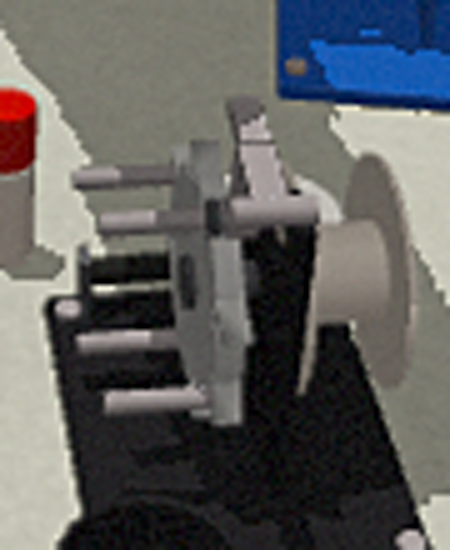

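Call:
carry_out(
  motion=[0.8,0,3,-0.14,0,1.5,0,6,-0.28,0,2.2,0,9,-0.42,0,3,0,12,-0.56,0,3.7,0,15,-0.7,0,4.5,0,18.6,-0.84,0,4.5,0,18.6,-0.98,0,4.5,0,18.6,-1.12,0,4.5,0,18.6,-1.15,0,4.5,0,18.6,-1.15,0],
)

```text
time: 10.1
tcp_pos: [0.6708, 0.1506, 0.2994]
tool_rot: [0.707, -0.001, 0.001, -0.707]
wrist_force: [0.4, -0.1, -0.1]
width: 0.0002
```

```bash
python3 - <<'E'
from h import *
from workcell import bot
s=bot.state(); print(s["tcp_pos"],s["width"],R.from_quat(s["tool_rot"]).as_matrix().round(3)); print(toolmove(s,[.666,.152,.192]))
print(((proj("scene",[(.634,.152,.198),(.634,.136,.198),(.634,.168,.198)])-[280,190])*5).round(0))
E
python3 look.py b1
```

```text
[0.67076867 0.15060772 0.29937076] 0.00017722172301227305 [[ 1.    -0.001  0.003]
 [-0.003 -0.     1.   ]
 [-0.001 -1.    -0.   ]]
[-0.47 10.74  0.14]
[[269. 206.]
 [227. 208.]
 [312. 203.]]
10.2 [0.671  0.1506 0.2997] [0.  0.  0.2]
```

View pics/b1.png

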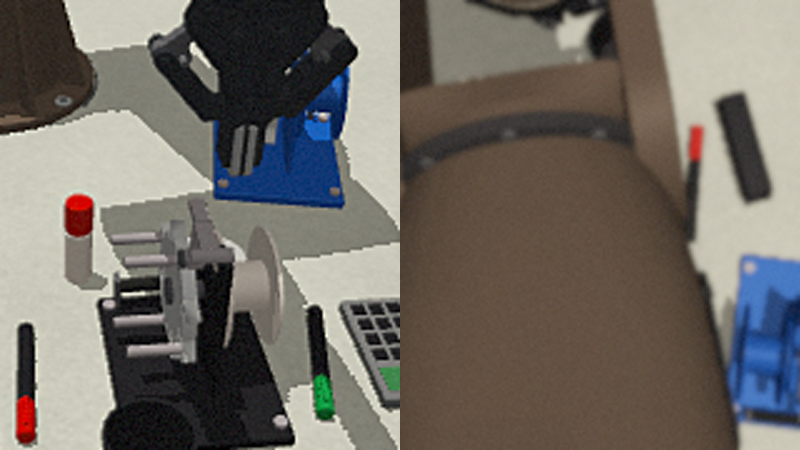

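Call:
carry_out(
  motion=[0,4,0.1,0,0,0,8,0.1,0,0,-0.2,10.2,0.1,0,0,-0.8,10.7,0.1,0,0,-1.7,10.7,0.1,0,0,-2.4,10.3,0.1,0,0,-3.1,9.7,0.1,0,0,-4.2,9.2,0.1,0,0],
)

```text
time: 11.0
tcp_pos: [0.6297, 0.1518, 0.2099]
tool_rot: [-0.707, -0.001, -0.001, 0.707]
wrist_force: [0.4, -0.6, 0.5]
width: 0.0002
```

```bash
python3 look.py b2
```

```text
11.1 [0.6285 0.1518 0.2097] [-1.   0.2 -0.5]
```

View pics/b2.png

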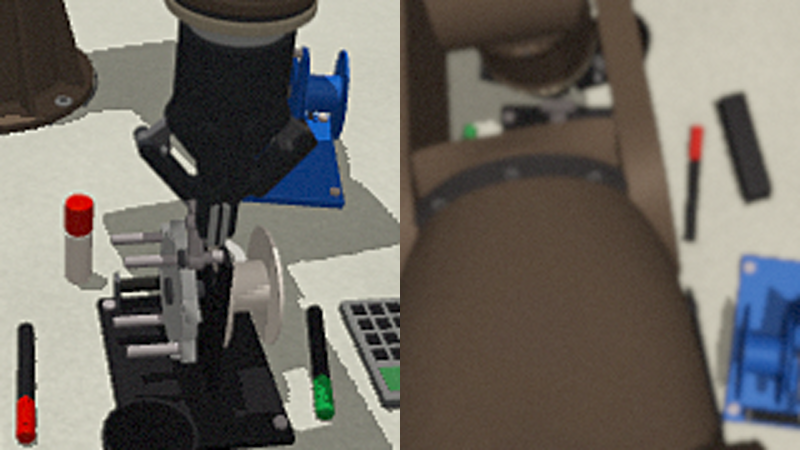

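Bar is now behind the finger (no longer at (210,254)). Continue over the top.

Call:
carry_out(
  motion=[-1,-0.2,0,0,0,-2,-0.3,0,0,0,-2.8,-0.3,0,0,0,-3.4,-0.2,0,0,0,-3.4,-0.2,0,0,0],
)

```text
time: 11.6
tcp_pos: [0.5945, 0.1516, 0.2096]
tool_rot: [0.707, -0.001, -0.0, -0.707]
wrist_force: [-0.7, 1.0, 0.7]
width: -0.0002
```

```bash
python3 look.py b3
```

```text
11.7 [0.5956 0.1517 0.2097] [-0.5 -0.4  0.7]
```

View pics/b3.png

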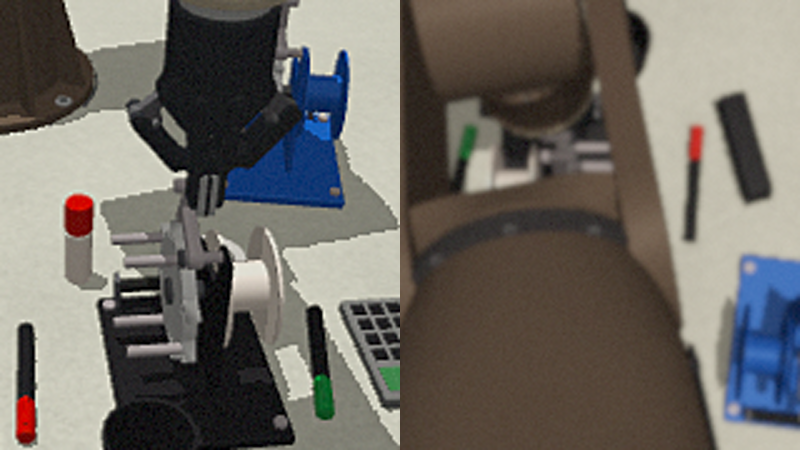

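Call:
carry_out(
  motion=[0.5,-1,0,0,0,0.5,-4,0,0,0,0.5,-8,0,0,0,4,-10,0,0,0,6,-10,0,0,0,6,-10,0,0,0],
)

```text
time: 12.3
tcp_pos: [0.6585, 0.1514, 0.311]
tool_rot: [-0.707, -0.001, -0.002, 0.707]
wrist_force: [-0.3, 0.3, -0.1]
width: -0.0
```

```bash
python3 z.py b4; python3 - <<'E'
from h import *; from fit2 import pegs
p=np.load("pose.npy")
for a in (0,.07,.2): print(a,[((proj("scene",W(p,[(45+60*np.sin(a-.844),y,158+60*np.cos(a-.844))]))-[280,190])*5).round(0).tolist() for y in(-16,16)])
for q in (.4,.5,.6,.7): print(q,((proj("scene",W(p,pegs(q)))-[280,190])*5).round(0).tolist())
E
```

```text
[0.6567 0.1514 0.3102] [-0.5 -0.1  0.2]
0 [[[182.0, 69.0]], [[260.0, 65.0]]]
0.07 [[[184.0, 67.0]], [[262.0, 63.0]]]
0.2 [[[187.0, 65.0]], [[266.0, 61.0]]]
0.4 [[93.0, 204.0], [101.0, 390.0], [77.0, 358.0], [69.0, 188.0]]
0.5 [[94.0, 215.0], [100.0, 397.0], [76.0, 347.0], [70.0, 180.0]]
0.6 [[96.0, 226.0], [99.0, 402.0], [74.0, 337.0], [71.0, 174.0]]
0.7 [[97.0, 238.0], [98.0, 407.0], [73.0, 325.0], [72.0, 169.0]]
```

View pics/b4.png

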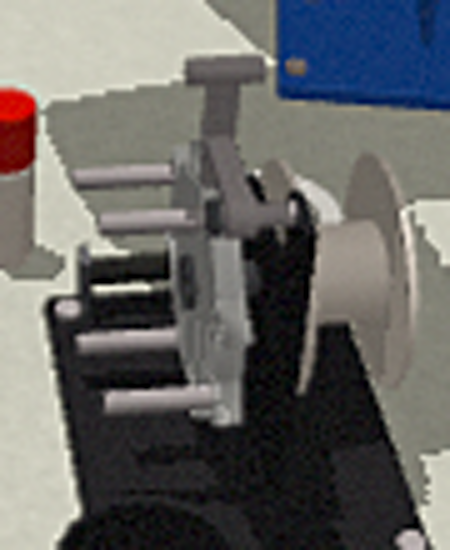

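```bash
python3 - <<'E'
from h import *
from workcell import bot
a=cv2.imread("pics/scene0.png"); b=bot.camera("scene")["pixels"]
f=lambda i: cv2.resize(i[190:245,305:350],(0,0),fx=8,fy=8,interpolation=cv2.INTER_CUBIC)
cv2.imwrite("pics/b5.png",np.hstack([f(a),f(b)]))
for i in(a,b): print(cv2.cvtColor(i,cv2.COLOR_BGR2GRAY)[196:212,[322,326,330]].T)
t=cv2.imread("pics/top0.png"); u=bot.camera("top")["pixels"]
cv2.imwrite("pics/b6.png",cv2.resize(u,(0,0),fx=1.4,fy=1.4))
E
```

```text
[[192 191 192 191 197 169 156 140 116  82  65  69  68  69  66  70]
 [187 186 189 192 197 160 151 139 116  73  67  71  68  65  63  64]
 [191 189 191 198 183 159 154 139 107  64 128 197 193 190 191 190]]
[[204 204 202 204 216 144 102 101  98  81  77  76  78  74  82  81]
 [204 198 202 205 216 116 100 105  98  82  71  78  77  80  78  72]
 [124 116 136 214 195 110  99 103  96  76 100 130 128 128 126 130]]
```

View pics/b5.png

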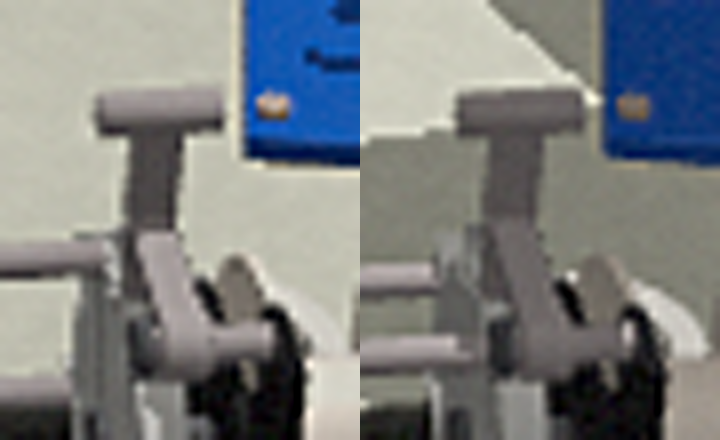

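View pics/b6.png

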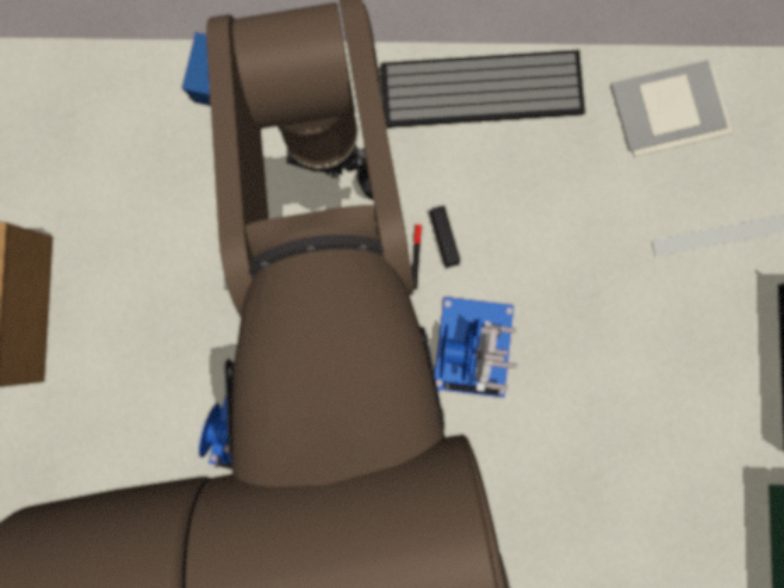

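```bash
python3 - <<'E'
from workcell import bot
print(bot.sign_off()); print(bot.state()["time"])
E
```

```text
the job is handed in; nothing more can be done
None
the job is handed in; nothing more can be done
```

The wheel is backed off one notch, the pawl has dropped into the next gap, and I handed the job in at about 12.5 s. No verdict was reported.

**What I did:**
- I tipped the black winder's pawl open by pushing the thumb bar from the front with shut fingers.
- I pushed the top peg towards the pivot with the outside of the opened front finger.
- I then pushed the bar forward over the top with shut fingers, and the pawl fell shut. The arm is now clear above the winder.

**Last checks:**
- **Wheel:** the pegs' ends in the scene picture put it at about 0.57 rad, against the allowed 0.40 to 0.81.
- **Pawl:** the thumb bar sits on the same pixels as at the start. A pawl resting on a tooth would show it about 1 px off. That is only one view and good to a few hundredths of a rad.
- **Bystanders:** none that I could see has moved. I compared these by eye only, and the arm hid several of them in the last top picture.

**What did not go to plan:** while opening the pawl, the finger briefly got caught between the bar's stem and the pawl's nose. That gave about 30 N at the wrist, well under the 120 N limit, and it came free when I lifted straight up. I did not measure the contact force itself.

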